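Index the sample turntable and tip up the bottle

TASK

Turn the blue turntable (its green posts are there to push or pull) until the white mark on its rim points at the red pointer. Then slide the lying sample bottle back until its foot butts against the metal stop and, keeping the foot down on the turntable, lift the ball end so that the bottle stands upright close against the stop, with the mark still at the pointer. Do not bump the lamp overhead or shift the jar, wash bottle and beaker beside it.

Things in the scene. Friction and masses are not known exactly. Their poses are not given: they have to be found in the camera images.
- base: Fixed black base of the turntable, 200 mm across; origin on the table at the turntable's vertical axis. Its x axis runs horizontally from the red pointer (at x = -147 mm, top 26 mm above the table) through the axis and on towards the lamp post; z is up. The base stands at a different place and heading each time.
- disc: Blue turntable disc, 260 mm across, 14 mm thick, its top 28 mm above the table. Origin on the vertical axis at its underside, z up. Turns freely with light friction (0.15 N m, 1.3 N at a post) and stays where left. Starts 0.4 to 1.0 rad counter-clockwise (from above) of the index; indexed when its x axis lies along the base's. Carries the stop, two low ribs, two posts, the mark and the seat.
- stop (a point): Upright metal stop on the disc, 40 mm high, 70 mm wide, 10 mm thick: this point is the foot of its flat face, at (-90, 0) mm in the disc's frame; the face looks to the disc's +x. Two black ribs 6 mm high and 6 mm wide, at x from -27 to 27 mm with inner sides at y = +-19 mm of the disc's frame, keep the bottle from rolling.
- mark (a point): White index mark on the disc's rim, 125 mm from the axis on the disc's -x side, on its top surface. To be brought in line with the red pointer.
- post_left (a point): Centre of the top of a green upright post on the disc, 16 mm across, 36 mm high, at (-57.5, +99.6) mm in the disc's frame, 50 mm above the table.
- post_right (a point): Centre of the top of the other, like green post, at (-57.5, -99.6) mm in the disc's frame.
- seat (a point): Centre of the yellow spot on the disc's top where the bottle's foot is to stand: 25 mm from the stop's face, at (-65, 0) mm in the disc's frame.
- bottle: Closed sample bottle: white cylinder with a yellow band, 50 mm across, 130 mm long, then a 24 mm neck and a black ball stopper fixed in it; 174 mm long in all, about 0.42 kg, weight near the middle of the white body. Origin there, on the axis; x axis from foot to ball (it may have rolled about x). Starts lying between the ribs along the disc's x axis, foot towards the stop, 12 to 28 mm from it.
- foot (a point): Centre of the bottle's flat round foot, 65 mm from the origin (25 mm to its edge all round).
- ball (a point): Centre of the bottle's black ball stopper, 36 mm across, on the bottle's axis, 156 mm from the foot. Pinched lightly (8 to 12 N) it can swivel between the fingers as the bottle is tipped; pinched hard it hardly turns.
- lamp: Fixed lamp; origin and axes as the base's. White head over the turntable: x 40 to 100 mm, y -100 to 100 mm, 228 to 256 mm above the table, so an upright tool cannot reach the ball below: come in tilted from the pointer side. An arm (to 262 mm high) runs back to a post at x = 200 mm on a foot plate from x = 130 to 290 mm.
- jar: Bystander: amber jar with black cap, 68 mm across, 100 mm high; origin under its centre. Loose, in a tray with a 16 mm rim.
- washer: Bystander: clear wash bottle with white cap, 64 mm across, 150 mm high; origin under its centre. Loose, in a tray.
- beaker: Bystander: open glass beaker, 60 mm across, 85 mm high; origin under its centre. Loose, in a tray.
Not all that is in view belongs to the job. Leave any brown or turquoise look-alike of the bottle alone.

How it is judged:
On the way, in this order (a step that is already met when the one before it is completed fails the run):
1. the turntable's white mark is at the red pointer (within 10 mm) (y of mark in the frame of base between -0.01 and 0.01 m and x of mark in the frame of base below -0.1 m), for 0.2 s.
2. the still lying bottle's foot is butted against the stop (gap under 6 mm) (x of foot in the frame of disc below -0.084 m and angle between bottle's own x axis and vertical above 1.2 rad), for 0.1 s.
At the end, for the whole second after the job is handed in: The white mark is within 10 mm of the pointer's line, and the bottle stands upright on its foot on the turntable (within 3.4 degrees, ball up), its foot less than 10 mm from the stop's face and at most 15 mm to either side of its middle, released and at rest (all of step 1 and angle between bottle's own x axis and vertical below 0.06 rad and x of foot in the frame of disc below -0.055 m and y of foot in the frame of disc between -0.015 and 0.015 m and z of foot in the frame of seat between -0.004 and 0.004 m and linear speed of bottle below 0.02 m/s and angular speed of bottle below 0.1 rad/s); the robot touches nothing.
It fails at once if the bottle's foot is lifted off the turntable (the centre of the foot more than 45 mm above the disc's top; it is 25 mm above it when lying) (z of foot in the frame of seat above 0.045 m).
It fails at once if the lamp is bumped (more than 5 N) (contact force between any of the arm, the fingers, bottle and lamp above 5 N).
It fails at once if a bystander is shifted more than 20 mm (distance of any of jar, washer, beaker from where it was at the start of the episode above 0.02 m).
It also fails if it takes over 61 s, if anything falls off the work surface, if the arm or the gripper's body presses on something with over 40 N, if the wrist force passes 120 N, or if a joint passes its speed limit or range.

ROBOT

A 6-joint arm with a two-finger parallel gripper is mounted at the origin on the work surface. World frame = base frame: x ahead of the robot, y to its left, z up, the work surface at z = 0. Lengths are in m, angles in rad, forces in N, time in s.
With the tool pointing down it reaches from about 0.35 to 0.8 m from the base axis. Payload 7.3 kg.
Tool frame: the origin (TCP) lies between the finger pads; the fingertips stand 25 mm ahead of it and the grasp point (between the pads) lies 6 mm ahead of it (r.tip_extent is the distance from the TCP to the fingertips, in m); z points along the fingers, y is the line along which they close (so a half turn about z gives the same grasp; the last joint's range is limited). The gripper opens to 85 mm and grips with 20 to 120 N. Pads are 22 mm wide; open, the fingers measure 114 mm over their backs; the gripper's body (76 mm by 85 mm) begins 54 mm behind the grasp point. The pads swing forward as they close: fully open they stand 13 mm farther back than shut.
Start: joints at [1.083, 0.342, 1.524, -0, 1.275, -0.146], TCP at [0.176, 0.495, 0.222] pointing down, gripper open.
Joint ranges: [-2.53, 2.53], [-0.77, 2.02], [0.04, 2.7], [-1, 4.14], [0.28, 2.66], [-3.11, 3.11]. Speed limits (rad/s): [2.57, 2.57, 3.14, 3.14, 3.14, 3.14].

INTERFACE

Orientations are given as a unit quaternion [x, y, z, w].
In Python, from workcell import r, command_gripper, optics gives the robot as it stands. The module is installed in compiled form; this text tells all that it offers. Calls block until the motion is done:
- r.reach(position, orientation): joint-space move of the TCP to a pose.
- r.move_straight(position, orientation=None, speed=0.15, max_force=None): straight line of the TCP; orientation=None keeps the orientation; speed is the mean speed in m/s. With max_force (N) it stops when the force on the tool has changed by that much, and returns True; else False.
- r.movej(angles): joint-space move.
- command_gripper(opening, force=None): finger opening in m; force is the grip in N (None keeps the last); returns when the fingers have stopped.
- r.hold(seconds).
- r.solve_ik(position, orientation): joint angles nearest the present ones, or None.
- r.read_state(): the state.
- optics.get_image(name): name is "side" or "top"; returns (picture, depth): 400x640x3 uint8, red, green, blue; 400x640 float32, m along the optical axis (not along the pixel's ray), 0 where there is no reading.
- optics.camera_model(name): a dict with "K" (3x3 intrinsics, pixels), "k1" (the pictures are not rectified: a ray, as slopes to the right and down, at radius r is drawn at 1 + k1 r^2 times it, then the intrinsics apply), "R" (3x3) and "t" (3): a world point X has camera coordinates R X + t. Camera axes: x right, y down, z forward; pixel columns grow to the right and rows downward; lengths in m; the calibration is good to about 2 mm. A picture is of the moment at which its call begins. camera_model takes no time and is no camera call.
A pose or a line that the arm cannot do raises r.PlanningError and nothing moves.
- r.finish_job(): hands the job in; it is judged then, once.
The state is a dict: "time_s": time; "joint_positions": joint angles; "dq": joint speeds; "tau": joint torques, N m; "eef_pos": TCP position; "eef_rot": TCP orientation; "contact_force": force on the tool from outside, world axes, zero at the start; "torque": the same for the moment, N m; "grip_width": finger opening in m; "grip_force": force on a finger pad.
Only numpy, scipy, OpenCV 4.12 (cv2) and the standard library are available. Lean on these libraries where they do the work, as an engineer would, in place of code of your own. Each camera call takes 0.05 s, during which the arm holds its last target. There are 200 camera calls.

## Working session

There is one attempt and no reset: what is moved stays moved. The work goes in short steps, each a Python script; the robot and the scene stay as the last script left them, time stands still between calls to the robot, and variables do not carry over. Pictures are saved under pics/ and viewed, at most 10 in all, crops included, and the job is handed in when it is done.

```bash
mkdir -p pics; ls; cat > h.py <<'E'
import numpy as np, cv2
from workcell import r, command_gripper, optics
from scipy.spatial.transform import Rotation as Ro
def und(cm,uv):
    K=np.array(cm["K"]);uv=np.atleast_2d(uv).astype(float)
    d=np.c_[(uv[:,0]-K[0,2])/K[0,0],(uv[:,1]-K[1,2])/K[1,1]];s=d.copy()
    for _ in range(20): s=d/(1+cm["k1"]*(s**2).sum(1,keepdims=True))
    return s
def plane(name,uv,z):
    cm=optics.camera_model(name);R=np.array(cm["R"]);t=np.array(cm["t"])
    s=und(cm,uv);d=np.c_[s,np.ones(len(s))]@R;c=-R.T@t
    return c+d*((z-c[2])/d[:,2])[:,None]
def proj(name,X):
    cm=optics.camera_model(name);p=np.atleast_2d(X)@np.array(cm["R"]).T+np.array(cm["t"])
    s=p[:,:2]/p[:,2:];s=s*(1+cm["k1"]*(s**2).sum(1,keepdims=True));K=np.array(cm["K"])
    return np.c_[s[:,0]*K[0,0]+K[0,2],s[:,1]*K[1,1]+K[1,2]]
def save(name,f):
    im,d=optics.get_image(name);cv2.imwrite("pics/"+f,im[:,:,::-1]);return im,d
E
python3 - <<'E'
from h import *
for n in("top","side"):
    im,d=save(n,n+"0.png");np.savez("pics/"+n+"0.npz",im=im,d=d)
    cm=optics.camera_model(n);print(n,cm["K"],cm["k1"],-np.array(cm["R"]).T@cm["t"],np.round(cm["R"],2))
print(r.read_state(),r.tip_extent)
E
```

```text
pics
top [[467.82683871   0.         325.23767468]
 [  0.         467.82683871 197.18611532]
 [  0.           0.           1.        ]] -0.12506721556152453 [0.23494998 0.00534615 1.32082928] [[ 0.03 -1.   -0.  ]
 [-0.99 -0.03 -0.17]
 [ 0.17  0.01 -0.99]]
side [[361.83695012   0.         320.38684984]
 [  0.         361.83695012 196.16770717]
 [  0.           0.           1.        ]] -0.07916614952421529 [ 0.0395663 -0.6253032  0.7282136] [[ 0.84 -0.54  0.02]
 [-0.35 -0.57 -0.74]
 [ 0.41  0.62 -0.67]]
{'time_s': 0.1, 'joint_positions': array([ 1.08298237e+00,  3.42636607e-01,  1.52493798e+00, -1.15227720e-05,
        1.27534948e+00, -1.45968315e-01]), 'dq': array([-0.00019742, -0.00059183, -0.00275081,  0.00177056, -0.00032032,
       -0.00091041]), 'tau': array([ 9.66183725e-04, -4.34447730e+01, -2.46489823e+01, -3.40737079e-04,
        4.66493293e-03, -2.92194045e-05]), 'eef_pos': array([0.17578883, 0.49431018, 0.22089822]), 'eef_rot': array([ 1.70090102e-01,  9.85428290e-01, -6.34281177e-04, -2.02208464e-04]), 'contact_force': array([ 0.27256892, -0.13355312, -0.26153314]), 'torque': array([-0.0189559 , -0.01598319, -0.03186876]), 'grip_force': 0.0, 'grip_width': 0.08556480313125975} 0.025
```

View pics/top0.png

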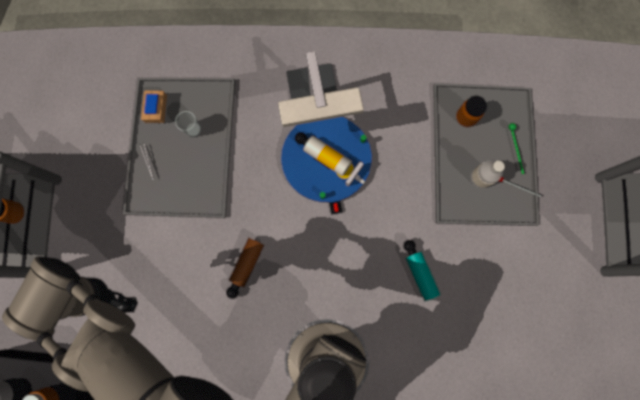

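View pics/side0.png

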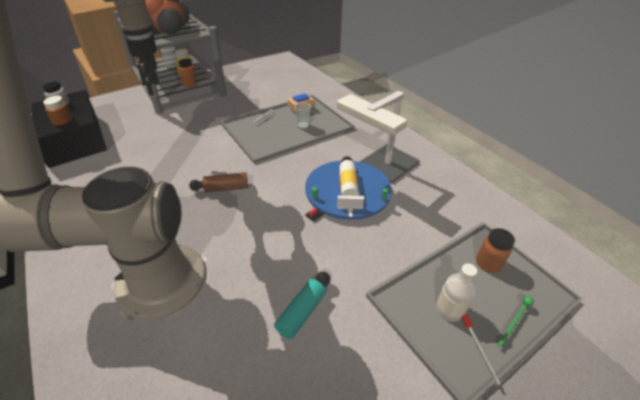

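The top view shows the turntable at (327,158), with the green posts at (323,195) and (364,138) and the red pointer at (336,208). The lamp head is at (320,105).

Three things look like the bottle:
- **White with a yellow band**, ball (302,138) to foot (352,172): this is the one meant. It lies on the disc between the ribs, with its foot towards the stop.
- **Brown**, (245,265): a look-alike on the table, to be left alone.
- **Turquoise**, (422,270): also a look-alike on the table, to be left alone.

Next I'll measure the scene and confirm the choice in one enlarged crop.

```bash
cat > meas.py <<'E'
from h import *
def cents(m,box,minA=6):
    x0,y0,x1,y1=box;mm=np.zeros_like(m,np.uint8);mm[y0:y1,x0:x1]=m[y0:y1,x0:x1]
    n,l,s,c=cv2.connectedComponentsWithStats(mm)
    return [(c[i].round(1).tolist(),int(s[i,4])) for i in range(1,n) if s[i,4]>=minA],mm
BOX={"top":(260,80,400,225),"side":(290,120,420,230)}
def masks(im):
    h=cv2.cvtColor(im,cv2.COLOR_RGB2HSV);H,S,V=[h[...,i].astype(int) for i in range(3)]
    return dict(blue=(H>100)&(H<125)&(S>120)&(V>40),green=(H>45)&(H<85)&(S>100)&(V>40),red=((H<6)|(H>174))&(S>150)&(V>70),
      yellow=(H>17)&(H<32)&(S>120)&(V>110))
def look(ims):
    out={}
    for n,im in ims.items():
        m=masks(im);b=BOX[n]
        for k in("green","red","yellow"): print(n,k,cents(m[k],b)[0])
        _,mm=cents(m["blue"],b);p=cv2.convexHull(cv2.findNonZero(mm))[:,0]
        P=plane(n,p,0.028)[:,:2]   # algebraic circle fit of the rim
        A=np.c_[2*P,np.ones(len(P))];
        for _ in range(4):
            s=np.linalg.lstsq(A,(P**2).sum(1),rcond=None)[0];R=np.sqrt(s[2]+s[:2]@s[:2])
            e=np.abs(np.hypot(*(P-s[:2]).T)-R);k=e<max(.004,np.median(e)*1.5);P,A=P[k],A[k]
        print(n,"disc",s[:2].round(4),"R",R.round(4),len(P));out[n]=s[:2]
    return out
E
python3 - <<'E'
from meas import *
ims={n:np.load(f"pics/{n}0.npz")["im"] for n in("top","side")}
look(ims)
a=cv2.resize(ims["top"][80:225,260:400],None,fx=4,fy=4,interpolation=2)[:,:400+160]
b=cv2.resize(ims["side"][130:230,290:420],None,fx=2,fy=2)
c=np.zeros((580,800,3),np.uint8);c[:,:540]=a[:,:540];c[:200,540:800]=b;cv2.imwrite("pics/crop0.png",c[:,:,::-1])
E
```

```text
top green [([363.2, 137.9], 36), ([322.3, 194.6], 29)]
top red [([335.4, 207.0], 42)]
top yellow [([328.9, 157.2], 359), ([344.6, 175.6], 36)]
top disc [0.5686 0.0141] R 0.1276 35
side green [([314.0, 191.7], 43), ([384.4, 193.3], 50)]
side red [([312.5, 211.6], 23)]
side yellow [([348.0, 176.6], 180)]
side disc [0.5668 0.0124] R 0.1262 33
```

View pics/crop0.png

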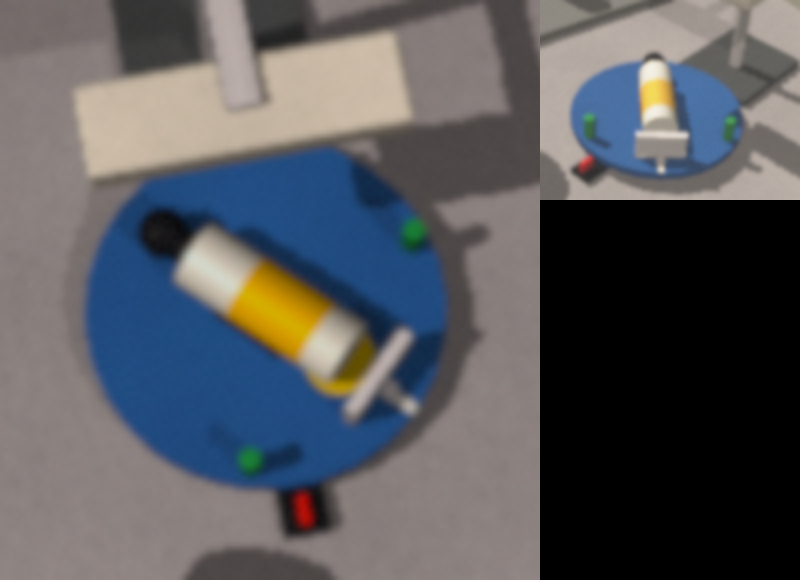

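The crop confirms it: the white bottle with the yellow band lies between the ribs, its ball at crop (162,232) and its foot near the stop at (375,375). The posts are at (413,233) and (250,460), the pointer at (304,510), and the mark shows beside (410,405). Now I'll compute the poses.

```bash
python3 - <<'E'
from h import *
c=np.array([.5677,.0133])
ptr=plane("top",[[335.4,207.0]],.024)[0];ps=plane("side",[[312.5,211.6]],.024)[0]
print("ptr",ptr.round(4),ps.round(4))
for p in (ptr,ps):
    d=c-p[:2];print("dist",np.hypot(*d),"heading",np.arctan2(d[1],d[0]))
e=plane("top",[[283,125],[362.5,109.5]],.25)[:,:2];v=e[0]-e[1];print("lamp edge",e.round(3),np.hypot(*v),"heading",np.arctan2(v[1],v[0])-np.pi/2)
for n,uvs,in (("top",[[322.3,194.6],[363.2,137.9]]),("side",[[314.,191.7],[384.4,193.3]])):
    P=plane(n,uvs,.045 if n=="top" else .040)[:,:2];print(n,"posts",P.round(4));
    for q,a in zip(P,(np.arctan2(99.6,-57.5),np.arctan2(-99.6,-57.5))):
        w=q-c;print(" r",np.hypot(*w).round(4),"disc ang",((np.arctan2(w[1],w[0])-a+np.pi)%(2*np.pi)-np.pi).round(4))
m=plane("top",[[260+412/4,80+406/4]],.028)[0][:2]-c;print("mark r",np.hypot(*m),"ang",np.arctan2(-m[1],-m[0]))
E
```

```text
ptr [ 0.4268 -0.0155  0.024 ] [ 0.4225 -0.0184  0.024 ]
dist 0.1438571794417998 heading 0.20140347767966563
dist 0.14865548779087318 heading 0.2150594737207963
lamp edge [[ 0.588  0.118]
 [ 0.632 -0.072]] 0.1948532445637676 heading 0.2291640256893943
top posts [[ 0.4573  0.0219]
 [ 0.6236 -0.0892]]
 r 0.1107 disc ang 0.969
 r 0.1168 disc ang 1.0226
side posts [[ 0.4609  0.0348]
 [ 0.6298 -0.0785]]
 r 0.109 disc ang 0.8488
 r 0.1108 disc ang 1.1182
mark r 0.124273583817778 ang 1.0036659359509128
```

```bash
cat >> h.py <<'E'
C=np.array([.5677,.0133]);PSI=.215
def W(x,y,z,c=C,psi=PSI): # base frame (m) -> world
    return np.array([c[0]+x*np.cos(psi)-y*np.sin(psi),c[1]+x*np.sin(psi)+y*np.cos(psi),z])
def Q(yaw,a,flip=0): # tool tilted by a towards heading yaw; fingers close across the heading
    z=np.array([np.sin(a)*np.cos(yaw),np.sin(a)*np.sin(yaw),-np.cos(a)])
    y=np.array([-np.sin(yaw),np.cos(yaw),0])*(-1 if flip else 1)
    return Ro.from_matrix(np.c_[np.cross(y,z),y,z]).as_quat()
def tcp(P,q,ahead): return np.asarray(P)-ahead*Ro.from_quat(q).as_matrix()[:,2]
def ballpath(th,gap=.001): # ball in the base frame, foot's upper edge sliding on the stop
    s,c=np.sin(th),np.cos(th);return -.09+gap+.025*s+.156*c,.028+.025*c+.156*s
E
python3 - <<'E'
from h import *
R3=lambda q:None if q is None else np.round(q,2)
for f in(0,1):
    for k in np.linspace(0,1,3):
        al=3.07-.78*k;P=C+.115*np.array([np.cos(al),np.sin(al)])
        print("post",f,R3(r.solve_ik([*P,.06],Q(al-np.pi,0,f))))
    print("body",f,R3(r.solve_ik(tcp(W(-.01,0,.056),Q(PSI,.1,f),.006),Q(PSI,.1,f))))
    for th in np.radians([0,15,30,45,60,75,90]):
        for a in np.radians([27,40,55,70,85]):
            x,z=ballpath(th);q=Q(PSI,a,f);j=r.solve_ik(tcp(W(x,0,z),q,.012),q)
            print("lift",f,np.degrees([th,a]).round(),R3(j))
E
```

```text
post 0 [-0.12  0.43  1.92 -0.    0.79 -1.62]
post 0 [-0.03  0.45  1.88 -0.    0.81 -1.13]
post 0 [ 0.05  0.5   1.79 -0.    0.85 -0.67]
body 0 [-0.14  0.53  1.73  0.05  0.79 -1.96]
lift 0 [ 0. 27.] [-0.17  0.52  1.87  0.52  0.35 -2.4 ]
lift 0 [ 0. 40.] [-0.23  0.54  2.06  1.92  0.3   2.44]
lift 0 [ 0. 55.] [-0.29  0.65  2.23  2.51  0.75  1.75]
lift 0 [ 0. 70.] [-0.36  0.89  2.33  2.58  1.28  1.53]
lift 0 [ 0. 85.] [-0.39  1.15  2.31  2.53  1.74  1.39]
lift 0 [15. 27.] [-0.17  0.46  1.83  0.41  0.44 -2.29]
lift 0 [15. 40.] None
lift 0 [15. 55.] [-0.29  0.55  2.22  2.42  0.65  1.87]
lift 0 [15. 70.] [-0.35  0.76  2.34  2.56  1.19  1.6 ]
lift 0 [15. 85.] [-0.39  1.04  2.34  2.54  1.68  1.44]
lift 0 [30. 27.] [-0.18  0.39  1.82  0.36  0.52 -2.24]
lift 0 [30. 40.] None
lift 0 [30. 55.] [-0.31  0.45  2.22  2.31  0.59  1.99]
lift 0 [30. 70.] [-0.37  0.65  2.36  2.52  1.12  1.65]
lift 0 [30. 85.] [-0.41  0.94  2.39  2.52  1.64  1.46]
lift 0 [45. 27.] [-0.19  0.32  1.83  0.34  0.57 -2.22]
lift 0 [45. 40.] [-0.26  0.29  2.04  1.07  0.34 -2.98]
lift 0 [45. 55.] [-0.34  0.35  2.25  2.19  0.55  2.
[... 2244 characters left out ...]
 0.99  0.38  0.21]
lift 1 [60. 55.] [-0.38  0.27  2.29  2.07  0.55 -0.94]
lift 1 [60. 70.] [-0.47  0.48  2.46  2.4   1.07 -1.43]
lift 1 [60. 85.] [-0.52  0.83  2.53  2.41  1.64 -1.71]
lift 1 [75. 27.] [-0.26  0.18  1.94  0.36  0.63  0.85]
lift 1 [75. 40.] [-0.34  0.14  2.14  0.98  0.42  0.18]
lift 1 [75. 55.] [-0.46  0.2   2.36  1.97  0.59 -0.9 ]
lift 1 [75. 70.] [-0.57  0.44  2.54  2.31  1.11 -1.44]
lift 1 [75. 85.] [-0.63  0.84  2.62  2.29  1.7  -1.81]
lift 1 [90. 27.] [-0.31  0.11  2.03  0.4   0.62  0.77]
lift 1 [90. 40.] [-0.42  0.07  2.23  1.03  0.46  0.08]
lift 1 [90. 55.] [-0.56  0.14  2.45  1.9   0.65 -0.92]
lift 1 [90. 70.] [-0.7   0.44  2.64  2.2   1.18 -1.52]
lift 1 [90. 85.] None
```

```bash
python3 - <<'E'
from meas import *
def pose(al,z): return [*(C+.115*np.array([np.cos(al),np.sin(al)])),z],Q(al-np.pi,0,0)
a0=3.075
command_gripper(.05,30)
p,q=pose(a0,.16);r.reach(p,q)
p,q=pose(a0,.060);print("hit",r.move_straight(p,q,.15,15))
command_gripper(.0,25);s=r.read_state();print(s["grip_width"],s["grip_force"],s["contact_force"].round(1),s["time_s"])
for k in np.linspace(0,.78,7)[1:]:
    p,q=pose(a0-k,.060);r.move_straight(p,q,.08)
s=r.read_state();print(s["grip_width"],s["contact_force"].round(1),s["time_s"])
command_gripper(.05);p,q=pose(a0-.78,.2);r.move_straight(p,q,.2)
r.reach([.36,.22,.25],q)
ims={n:save(n,n+"1.png")[0] for n in("top","side")};np.savez("pics/1.npz",**ims)
look(ims);print(r.read_state()["time_s"])
cv2.imwrite("pics/crop1.png",cv2.resize(ims["top"][80:225,260:400],None,fx=4,fy=4,interpolation=2)[:,:,::-1])
E
```

```text
hit False
-0.00011353432447245143 0.0 [-0.1  0.4  0. ] 3.8833
4.685633881374088e-05 [ 0.6 -0.6 -0.1] 5.8833
top green [([363.1, 137.9], 35), ([322.2, 194.9], 24)]
top red [([335.3, 207.0], 41)]
top yellow [([329.0, 157.2], 361), ([344.2, 175.8], 40)]
top disc [0.5688 0.0143] R 0.1276 34
side green [([314.1, 192.5], 33), ([384.3, 193.3], 49)]
side red [([312.8, 211.5], 20)]
side yellow [([348.0, 176.6], 180)]
side disc [0.5676 0.0127] R 0.1259 31
8.1333
```

View pics/crop1.png

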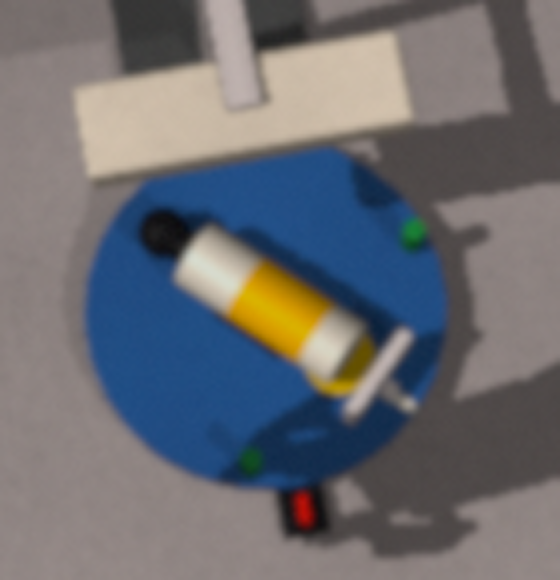

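The post was missed: the fingers shut on nothing and the scene is unchanged. I'll go back above the post and look closely with the fingers beside it.

```bash
cat >> h.py <<'E'
def tri(a,b): # pixel in top, pixel in side -> world
    A=[];y=[]
    for n,uv in(("top",a),("side",b)):
        cm=optics.camera_model(n);R=np.array(cm["R"]);t=np.array(cm["t"]);s=und(cm,uv)[0]
        for i in(0,1): A.append(R[i]-s[i]*R[2]);y.append(s[i]*t[2]-t[i])
    return np.linalg.lstsq(np.array(A),np.array(y),rcond=None)[0]
E
python3 - <<'E'
from meas import *
print(tri([322.3,194.6],[314.,191.7]),tri([363.2,137.9],[384.4,193.3]),tri([335.4,207],[312.6,211.5]))
al=3.075;q=Q(al-np.pi,0,0);command_gripper(.05,25)
r.reach([.453,.021,.10],q);print(r.read_state()["eef_pos"])
r.move_straight([.453,.021,.060],q,.1,15);s=r.read_state();print(s["eef_pos"],s["time_s"])
ims={n:save(n,n+"2.png")[0] for n in("top","side")}
a=cv2.resize(ims["side"][130:230,270:400],None,fx=6,fy=6,interpolation=2)
cv2.imwrite("pics/crop2.png",a[:,:,::-1])
print(proj("side",[[.453,.021,.035],[.453,.021,.06],[.453,.046,.035],[.453,-.004,.035]])-[270,130])
E
```

```text
[0.45469892 0.02244949 0.05244491] [ 0.6205978  -0.08818927  0.05189093] [ 0.42627315 -0.01506382  0.01993034]
[0.45323025 0.02125086 0.10031964]
[0.45325446 0.02133538 0.06034718] 10.0583
[[44.23237647 66.67941419]
 [44.28606207 60.08098356]
 [39.62647176 61.77360893]
 [48.97837147 71.73402645]]
```

View pics/crop2.png

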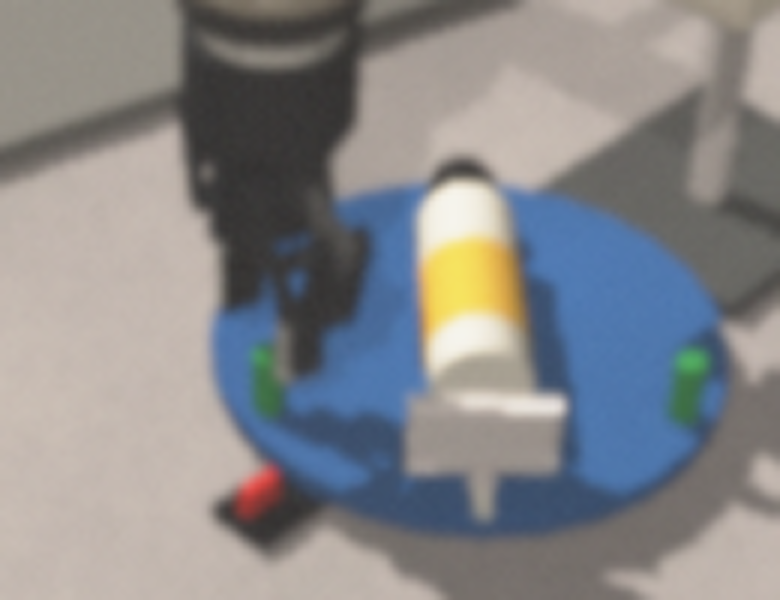

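```bash
python3 - <<'E'
from h import *
im=cv2.imread("pics/top2.png");d=optics.get_image("side")[1]
c=cv2.resize(im[140:240,260:390],None,fx=6,fy=6,interpolation=2);cv2.imwrite("pics/crop3.png",c)
print((proj("top",[[.453,.021,.035],[.453,.021,.1],[.453,.046,.04],[.453,-.004,.04]])-[260,140])*6)
# depth at fingertip pixels in the side view -> world
cm=optics.camera_model("side");R=np.array(cm["R"]);t=np.array(cm["t"])
for u,v in[(298,365),(298,340),(237,295),(237,275),(267,380),(485,240)]:
    px=np.array([u/6+270,v/6+130]);z=d[int(px[1]),int(px[0])];s=und(cm,px)[0];print((u,v),z,(R.T@(np.r_[s,1]*z-t)).round(4))
E
```

```text
[[375.74029881 340.54917249]
 [374.66237792 315.91443566]
 [321.68788972 337.28732052]
 [429.65207673 340.19442697]]
(298, 365) 0.9661262 [ 0.4436 -0.0204  0.0923]
(298, 340) 0.9592584 [ 0.4446 -0.0184  0.105 ]
(237, 295) 1.014389 [0.4515 0.044  0.0843]
(237, 275) 1.0057602 [0.4512 0.0435 0.0967]
(267, 380) 1.0153368 [0.4495 0.0143 0.0544]
(485, 240) 1.0550185 [0.5786 0.0203 0.0805]
```

View pics/crop3.png

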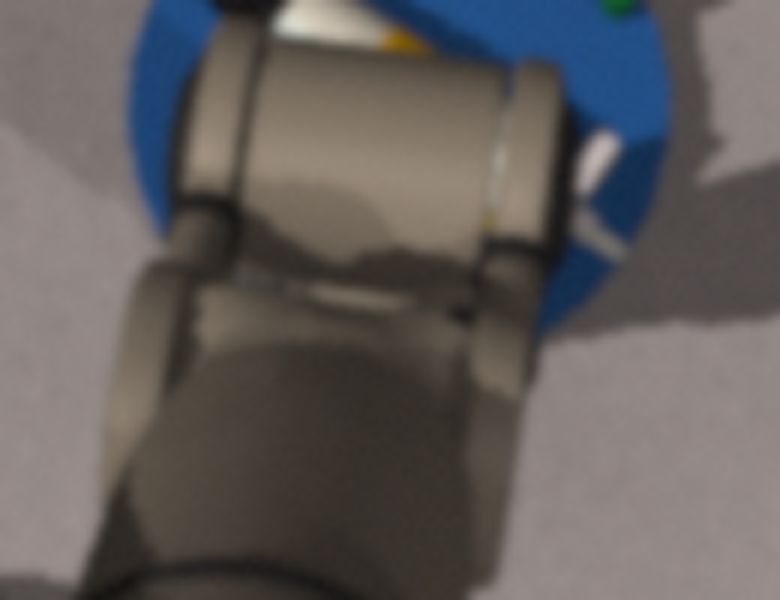

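The fingertips show at about (298,375) and (235,300) in the side crop, roughly 30 mm higher than the stated TCP implies. I'll make a guarded descent to find where they touch the disc.

```bash
python3 - <<'E'
from meas import *
q=Q(3.075-np.pi,0,0)
h=r.move_straight([.453,.021,.015],q,.05,6);s=r.read_state();print(h,s["eef_pos"].round(4),s["contact_force"].round(1),s["time_s"])
if h:
    z=s["eef_pos"][2]+.006;r.move_straight([.453,.021,z],q,.1)
command_gripper(0,25);s=r.read_state();print(s["eef_pos"].round(4),s["grip_width"],s["grip_force"],s["contact_force"].round(1),s["torque"].round(2),s["time_s"])
im=save("side","side3.png")[0];a=cv2.resize(im[130:230,270:400],None,fx=6,fy=6,interpolation=2)
cv2.imwrite("pics/crop4.png",a[:,:,::-1])
E
```

```text
True [0.4525 0.0211 0.0152] [-1.3 -0.3  5.7] 11.075
[0.4528 0.0211 0.0211] 0.014890504290545795 24.68701869249344 [-1.1  0.9  1.6] [0.16 0.16 0.01] 11.725
```

View pics/crop4.png

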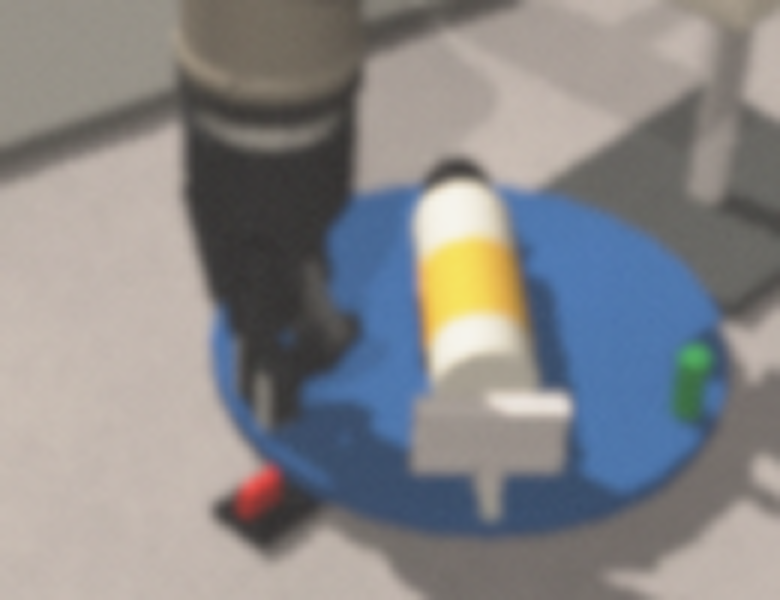

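The post is gripped now (15 mm between the pads). The real fingertips sit about 30 mm farther back than stated, and I'll allow for that. Now turn the disc.

```bash
python3 - <<'E'
from meas import *
def pose(al,z): return [*(C+.115*np.array([np.cos(al),np.sin(al)])),z],Q(al-np.pi,0,0)
a0=3.075
for k in np.linspace(0,.78,6)[1:]:
    p,q=pose(a0-k,.0211);r.move_straight(p,q,.1)
s=r.read_state();print(s["grip_width"],s["contact_force"].round(1),s["time_s"])
command_gripper(.04);p,q=pose(a0-.78,.16);r.move_straight(p,q,.25)
r.reach([.36,.25,.25],q)
ims={n:save(n,n+"4.png")[0] for n in("top","side")};np.savez("pics/4.npz",**ims)
look(ims);print(r.read_state()["time_s"])
c=np.zeros((580,800,3),np.uint8);c[:,:540]=cv2.resize(ims["top"][80:225,260:395],None,fx=4,fy=4,interpolation=2)
c[:200,540:]=cv2.resize(ims["side"][130:230,290:420],None,fx=2,fy=2);cv2.imwrite("pics/crop5.png",c[:,:,::-1])
E
```

```text
0.015060564110259104 [-8.9 11.7  9.8] 13.4333
top green [([365.5, 166.5], 31), ([295.4, 181.6], 30)]
top red [([335.5, 207.2], 25)]
top yellow [([326.0, 157.6], 347), ([334.7, 181.1], 56)]
top disc [0.5692 0.0142] R 0.1277 36
side green [([310.8, 174.3], 20), ([362.8, 205.9], 50)]
side red [([312.2, 212.4], 17)]
side yellow [([348.7, 178.5], 234), ([339.9, 197.8], 8)]
side disc [0.5676 0.0121] R 0.1257 26
15.4833
```

View pics/crop5.png

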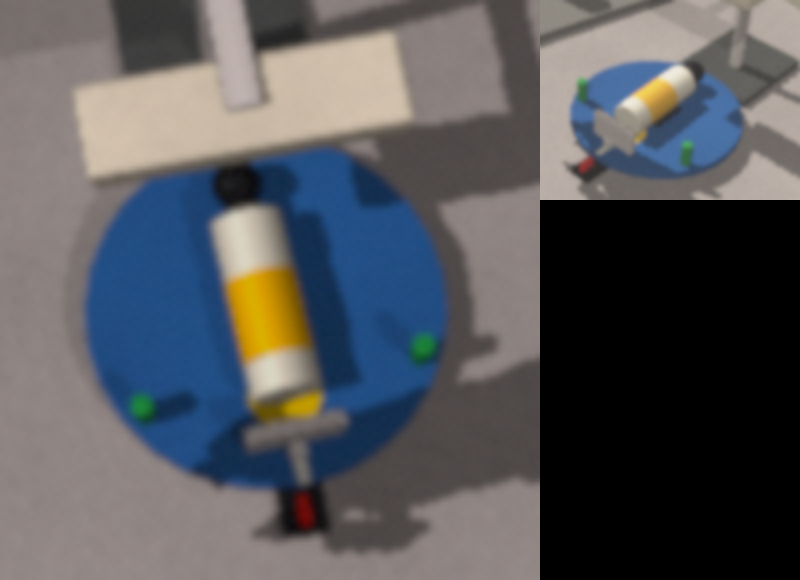

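The mark line at crop (302,465) now runs straight at the pointer (304,510). The bottle's foot, at (285,400), lies a little short of the stop (297,430), and its ball is at (237,185). Next I'll check the angle numerically and find the ball and foot.

```bash
python3 - <<'E'
from meas import *
L=tri([295.4,181.6],[310.8,174.3]);Rr=tri([365.5,166.5],[362.8,205.9]);print("posts",L.round(4),Rr.round(4))
v=(L-Rr)[:2];dh=np.arctan2(v[1],v[0])-np.pi/2;m=(L+Rr)[:2]/2;c=m+.0575*np.array([np.cos(dh),np.sin(dh)])
print("disc heading",dh,"centre",c,"sep",np.hypot(*v))
p=tri([335.4,207],[312.6,211.5]);d=c-p[:2];print("pointer heading",np.arctan2(d[1],d[0]),np.hypot(*d))
print("mark y",.125*np.sin(dh-np.arctan2(d[1],d[0])))
z=np.load("pics/4.npz")
for n in("top","side"):
    im=z[n];b=BOX[n];h=cv2.cvtColor(im,cv2.COLOR_RGB2HSV)
    k=(h[...,2]<45)
    bb=(300,115,335,145) if n=="top" else (355,145,400,185)
    print(n,"black",cents(k,bb)[0])
    print(" white",cents((h[...,1]<60)&(h[...,2]>150),b,30)[0],"yellow",cents(masks(im)["yellow"],b)[0])
E
```

```text
posts [0.4904 0.0979 0.0491] [ 0.5379 -0.0955  0.0503]
disc heading 0.24081398750659666 centre [0.56995336 0.01492179] sep 0.19918729020244313
pointer heading 0.20574381464657757 0.14677580615697366
mark y 0.004382873050206498
top black [([319.0, 125.7], 86)]
 white [([319.4, 104.6], 2029), ([320.6, 139.7], 190), ([328.0, 173.0], 108)] yellow [([326.0, 157.6], 347), ([334.7, 181.1], 56)]
side black []
 white [([329.3, 163.8], 3638), ([404.0, 134.7], 970), ([302.6, 124.0], 40), ([416.3, 172.0], 60), ([335.7, 184.4], 171), ([408.3, 187.6], 406), ([399.2, 221.2], 664)] yellow [([348.7, 178.5], 234), ([339.9, 197.8], 8)]
```

```bash
sed -i 's/^C=.*/C=np.array([.5697,.0147]);PSI=.235/' h.py; cat >> h.py <<'E'
def D(P,c=C,psi=PSI): # world -> disc frame
    d=np.asarray(P)[:2]-c;return np.array([d@[np.cos(psi),np.sin(psi)],d@[-np.sin(psi),np.cos(psi)]])
E
python3 - <<'E'
from meas import *
b=tri([319.1,126],[366.5,165]);print("ball",b.round(4),D(b).round(4),"top only",D(plane("top",[[319.1,126]],.053)[0]).round(4))
y=tri([326,157.6],[348.7,178.5]);print("band",y.round(4),D(y).round(4))
print("wrist front edge (pic3) x at z .2/.25:",plane("top",[[325,148]],.2)[0].round(3),plane("top",[[325,148]],.25)[0].round(3))
q=Q(PSI,0,1);P=W(-.035,-.0,.023)
command_gripper(.072,20)
r.reach(W(-.035,0,.14),q);print("down",r.move_straight(P,q,.12,10),r.read_state()["eef_pos"].round(4))
command_gripper(0,20);s=r.read_state();print(s["grip_width"],s["grip_force"],s["contact_force"].round(1),s["torque"].round(2),s["time_s"])
E
```

```text
ball [0.6512 0.036  0.0597] [0.0842 0.0018] top only [0.0858 0.0019]
band [0.5626 0.0127 0.0597] [-0.0074 -0.0003]
wrist front edge (pic3) x at z .2/.25: [0.548 0.017 0.2  ] [0.534 0.016 0.25 ]
down False [0.5362 0.0066 0.0237]
0.04959717647064878 20.193400382995605 [-2.2  1.1  5.5] [0.24 0.14 0.01] 18.6833
```

```bash
python3 - <<'E'
from meas import *
q=Q(PSI,0,1);s0=r.read_state()
e=s0["eef_pos"];x,y=D(e)
h=r.move_straight(W(x-.027,y,e[2]),q,.03,10)
s=r.read_state();print(h,D(s["eef_pos"]).round(4)-[x,y],s["contact_force"].round(1),s["torque"].round(2),s["time_s"])
r.hold(.2)
command_gripper(.072,20)
r.move_straight(s["eef_pos"]+[0,0,.12],q,.25)
r.reach([.36,.25,.25],q)
ims={n:save(n,n+"5.png")[0] for n in("top","side")};np.savez("pics/5.npz",**ims)
look(ims);print(r.read_state()["time_s"])
k=cv2.cvtColor(ims["top"],cv2.COLOR_RGB2HSV)[...,2]<45;print(cents(k,(300,115,335,150))[0])
E
```

```text
True [-0.02112147 -0.00048801] [-0.6 -1.3  2.5] [-0.17  0.14 -0.05] 19.3667
top green [([365.3, 166.9], 34), ([295.2, 181.5], 30)]
top red [([335.6, 207.6], 34)]
top yellow [([328.3, 164.4], 354)]
top disc [0.5691 0.0141] R 0.1277 36
side green [([310.9, 174.3], 23), ([362.7, 205.8], 50)]
side red [([312.4, 211.6], 21)]
side yellow [([344.8, 182.0], 246), ([340.0, 198.0], 7)]
side disc [0.569  0.0124] R 0.1251 27
21.8333
[([321.8, 132.0], 89)]
```

The bottle slid 21 mm and butted, and the disc hasn't moved. Now I'll plan the lift in IK, allowing for the offset.

```bash
python3 - <<'E'
from meas import *
print("ball",D(plane("top",[[321.8,132.]],.055)[0]).round(4))
L=tri([295.2,181.5],[310.9,174.3]);Rr=tri([365.3,166.9],[362.7,205.8]);v=(L-Rr)[:2];print("heading",np.arctan2(v[1],v[0])-np.pi/2)
print(r.read_state()["joint_positions"].round(2))
for dy in(0.1,.25):
  for f in (1,):
    for th in np.arange(0,91,7.5):
        row=[]
        for a in sorted({min(27+th,60),min(27+th*.7,60),27}):
            t=np.radians(th);x,z=ballpath(t);q=Q(PSI+dy,np.radians(a),f);j=r.solve_ik(tcp(W(x,0,z),q,-.025),q)
            row.append((round(a),None if j is None else np.round(j,2).tolist()))
        print(dy,th,row)
E
```

```text
ball [ 0.0662 -0.0018]
heading 0.23412057034414047
[ 0.43  0.16  1.69 -0.    1.29  1.77]
0.1 0.0 [(27, [-0.18, 0.61, 1.82, 0.68, 0.36, 0.46])]
0.1 7.5 [(27, [-0.18, 0.58, 1.81, 0.6, 0.4, 0.54]), (32, [-0.2, 0.57, 1.88, 0.98, 0.34, 0.16]), (34, [-0.21, 0.58, 1.91, 1.18, 0.33, -0.05])]
0.1 15.0 [(27, [-0.18, 0.54, 1.8, 0.55, 0.44, 0.6]), (38, [-0.23, 0.54, 1.93, 1.32, 0.34, -0.19]), (42, [-0.25, 0.55, 1.99, 1.68, 0.38, -0.57])]
0.1 22.5 [(27, [-0.18, 0.51, 1.79, 0.51, 0.48, 0.64]), (43, [-0.26, 0.51, 1.99, 1.62, 0.39, -0.52]), (50, [-0.29, 0.55, 2.07, 2.0, 0.51, -0.92])]
0.1 30.0 [(27, [-0.19, 0.48, 1.79, 0.48, 0.51, 0.67]), (48, [-0.29, 0.49, 2.06, 1.86, 0.47, -0.77]), (57, [-0.33, 0.55, 2.15, 2.18, 0.69, -1.14])]
0.1 37.5 [(27, [-0.19, 0.44, 1.8, 0.47, 0.53, 0.68]), (53, [-0.33, 0.48, 2.12, 2.02, 0.58, -0.96]), (60, [-0.36, 0.54, 2.19, 2.2, 0.76, -1.18])]
0.1 45.0 [(27, [-0.2, 0.41, 1.81, 0.46, 0.56, 0.69]), (58, [-0.37, 0.48, 2.19, 2.13, 0.71, -1.11]), (60, [-0.38, 0.5, 2.2, 2.16, 0.75, -1.15])]
0.1 52.5 [(27, [-0.22, 0.37, 1.83, 0.45, 0.57, 0.68]), (60, [-0.4, 0.46, 2.23, 2.12, 0.7
[... 1346 characters left out ...]
7]), (58, [-0.44, 0.5, 2.13, 1.85, 0.79, -0.99]), (60, [-0.45, 0.52, 2.15, 1.89, 0.82, -1.04])]
0.25 52.5 [(27, [-0.25, 0.38, 1.81, 0.52, 0.65, 0.46]), (60, [-0.47, 0.48, 2.17, 1.85, 0.83, -1.02])]
0.25 60.0 [(27, [-0.27, 0.35, 1.84, 0.52, 0.67, 0.45]), (60, [-0.5, 0.44, 2.2, 1.82, 0.84, -1.0])]
0.25 67.5 [(27, [-0.28, 0.31, 1.87, 0.53, 0.68, 0.43]), (60, [-0.53, 0.41, 2.23, 1.79, 0.85, -1.0])]
0.25 75.0 [(27, [-0.31, 0.28, 1.91, 0.54, 0.68, 0.4]), (60, [-0.57, 0.39, 2.27, 1.76, 0.87, -1.01])]
0.25 82.5 [(27, [-0.33, 0.25, 1.95, 0.55, 0.68, 0.37]), (60, [-0.61, 0.37, 2.31, 1.74, 0.9, -1.03])]
0.25 90.0 [(27, [-0.36, 0.22, 2.0, 0.57, 0.68, 0.32]), (60, [-0.66, 0.36, 2.35, 1.71, 0.92, -1.07])]
```

```bash
python3 - <<'E'
from meas import *
q=Q(PSI+.1,np.radians(27),1);B=W(.0662,-.0015,.053)
command_gripper(.06,20)
r.reach(tcp(B,q,-.185),q)
h=r.move_straight(tcp(B,q,-.025),q,.12,6);s=r.read_state();print(h,s["eef_pos"].round(4),s["contact_force"].round(1),s["time_s"])
im,d=save("side","side6.png")
a=cv2.resize(im[110:210,300:430],None,fx=6,fy=6,interpolation=2);cv2.imwrite("pics/crop6.png",a[:,:,::-1])
z=Ro.from_quat(q).as_matrix();P=[B]+[B+z[:,2]*.013+z[:,1]*k for k in(-.03,0,.03)]
print((proj("side",P)-[300,110]).round(1)*6)
E
```

```text
Traceback (most recent call last):
workcell.PlanningError: the arm cannot take that pose within its joint ranges
```

```bash
python3 - <<'E'
from meas import *
B=W(.0662,-.0015,.053)
for dy in(.1,.2,.3):
  for a in (24,27):
    q=Q(PSI+dy,np.radians(a),1)
    print(dy,a,[(b,None if (j:=r.solve_ik(tcp(B,q,-.025-b),q)) is None else j.round(2).tolist()) for b in(0.,.04,.08,.12)])
E
```

```text
0.1 24 [(0.0, [-0.17, 0.61, 1.78, 0.5, 0.42, 0.64]), (0.04, [-0.15, 0.7, 1.76, 0.56, 0.37, 0.59]), (0.08, [-0.14, 0.78, 1.72, 0.62, 0.32, 0.53]), (0.12, [-0.13, 0.86, 1.68, 0.69, 0.29, 0.48])]
0.1 27 [(0.0, [-0.18, 0.61, 1.83, 0.68, 0.37, 0.45]), (0.04, [-0.17, 0.69, 1.79, 0.76, 0.32, 0.38]), (0.08, [-0.15, 0.78, 1.75, 0.85, 0.29, 0.3]), (0.12, None)]
0.2 24 [(0.0, [-0.19, 0.62, 1.77, 0.56, 0.47, 0.48]), (0.04, [-0.17, 0.7, 1.75, 0.61, 0.41, 0.43]), (0.08, [-0.15, 0.78, 1.71, 0.67, 0.37, 0.38]), (0.12, [-0.14, 0.86, 1.67, 0.73, 0.34, 0.33])]
0.2 27 [(0.0, [-0.21, 0.62, 1.81, 0.72, 0.42, 0.31]), (0.04, [-0.18, 0.7, 1.78, 0.79, 0.38, 0.25]), (0.08, [-0.16, 0.78, 1.74, 0.87, 0.34, 0.18]), (0.12, [-0.15, 0.86, 1.69, 0.95, 0.31, 0.12])]
0.3 24 [(0.0, [-0.21, 0.63, 1.75, 0.59, 0.52, 0.35]), (0.04, [-0.19, 0.71, 1.73, 0.64, 0.47, 0.31]), (0.08, [-0.17, 0.78, 1.7, 0.7, 0.42, 0.26]), (0.12, [-0.15, 0.86, 1.66, 0.75, 0.38, 0.21])]
0.3 27 [(0.0, [-0.23, 0.63, 1.79, 0.73, 0.49, 0.19]), (0.04, [-0.2, 0.7, 1.76, 0.8, 0.44, 0.14]), (0.08, [-0.18, 0.78, 1.73, 0.87, 0.4, 0.08]), (0.12, [-0.16, 0.86, 1.68, 0.94, 0.37, 0.03])]
```

The back-off had the wrong sign, and the planner refused it. Corrected here.

```bash
python3 - <<'E'
from meas import *
q=Q(PSI+.1,np.radians(27),1);B=W(.0662,-.0015,.053)
print([None if (j:=r.solve_ik(tcp(B,q,-.025+b),q)) is None else j.round(2).tolist() for b in(0.,.08,.15)])
command_gripper(.06,20)
r.reach(tcp(B,q,-.025+.15),q)
h=r.move_straight(tcp(B,q,-.025),q,.12,6);s=r.read_state();print(h,s["eef_pos"].round(4),tcp(B,q,-.025).round(4),s["contact_force"].round(1),s["time_s"])
im,d=save("side","side6.png")
a=cv2.resize(im[110:210,300:430],None,fx=6,fy=6,interpolation=2);cv2.imwrite("pics/crop6.png",a[:,:,::-1])
z=Ro.from_quat(q).as_matrix();P=[B]+[B+z[:,2]*.013+z[:,1]*k for k in(-.03,0,.03)]
print((proj("side",P)-[300,110]).round(1)*6)
E
```

```text
[[-0.18, 0.61, 1.83, 0.68, 0.37, 0.45], [-0.22, 0.44, 1.87, 0.54, 0.48, 0.58], [-0.26, 0.3, 1.87, 0.45, 0.62, 0.65]]
False [0.6453 0.0323 0.0314] [0.6451 0.0324 0.0307] [-0.6  1.  -0.3] 24.9833
[[379.2 358.8]
 [334.8 348.6]
 [383.4 370.8]
 [433.2 394.2]]
```

View pics/crop6.png

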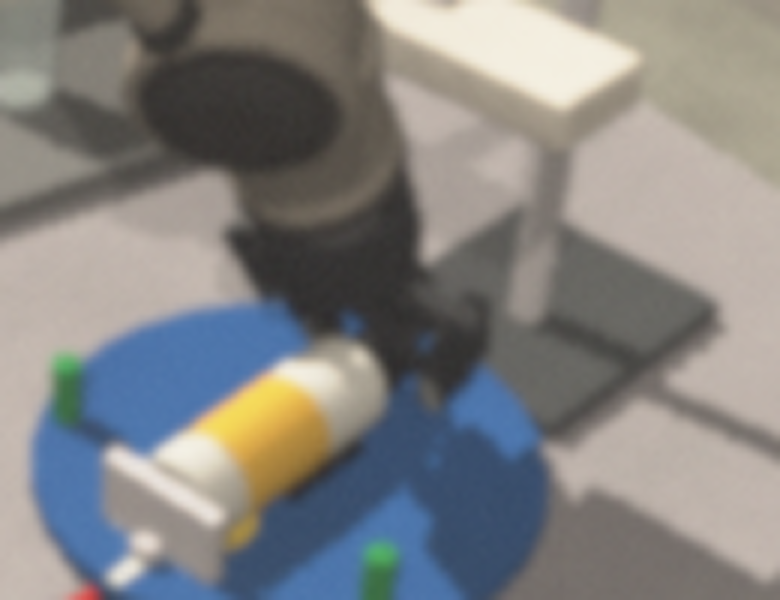

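The near fingertip shows at crop (432,400), against a prediction of (433,394). So the tool-length correction holds when tilted, and the bottle lies at (290,430) with its foot on the stop. Close lightly on the ball and look at the width.

```bash
python3 - <<'E'
from meas import *
try: command_gripper(.0,10)
except Exception as e: print("E",e);command_gripper(.0,20)
s=r.read_state();print(s["grip_width"],s["grip_force"],s["contact_force"].round(1),s["torque"].round(2),s["time_s"])
E
```

```text
0.03477844551879282 19.54464018344879 [-1.7  0.4  3.5] [0.01 0.22 0.02] 25.3667
```

```bash
python3 - <<'E'
from meas import *
for w in(.0345,.0350,.0354):
    command_gripper(w,20);s=r.read_state();print(w,s["grip_width"],s["grip_force"],s["time_s"])
    if s["grip_force"]<13: break
E
```

```text
0.0345 0.03402696364439744 19.592678546905518 25.5833
0.035 0.03478011270399081 10.503698587417603 25.8
```

```bash
cat > lift.py <<'E'
from meas import *
def pose(th,amax=60):
    t=np.radians(th);x,z=ballpath(t,.0002+.002*np.sin(t))
    q=Q(PSI+.1,np.radians(min(27+th,amax)),1);return tcp(W(x,-.0015,z),q,-.025),q
def go(a,b,step=5.,v=.03):
    for th in np.arange(a+step,b+.1,step):
        p,q=pose(th);r.move_straight(p,q,v)
        s=r.read_state();print(th,s["contact_force"].round(1),s["torque"].round(2),round(float(s["grip_width"]),4),round(s["grip_force"],1),np.abs(s["eef_pos"]-p).max().round(4),round(s["time_s"],2))
E
python3 - <<'E'
from lift import *
go(0,30)
E
```

```text
5.0 [-0.3 -0.1 -1.6] [-0.15  0.48  0.02] 0.0352 10.2 0.0008 26.45
10.0 [-0.7 -0.5 -1.2] [-0.16  0.52  0.01] 0.0352 10.2 0.0002 27.09
15.0 [-0.7 -0.3 -2.5] [-0.24  0.6   0.01] 0.0346 10.2 0.0001 27.72
20.0 [-1.4 -0.4 -2.4] [-0.19  0.65  0.01] 0.035 10.2 0.0001 28.32
25.0 [-0.8 -0.1 -1.9] [-0.18  0.73 -0.02] 0.0349 10.2 0.0001 28.93
30.0 [-1.3 -0.6 -1.5] [-0.19  0.68 -0.02] 0.0348 10.3 0.0001 29.52
```

```bash
python3 - <<'E'
from lift import *
ims={n:optics.get_image(n)[0] for n in("top","side")};look(ims)
t=np.radians(30);x,z=-.09+.025*np.sin(t)+.065*np.cos(t),.028+.025*np.cos(t)+.065*np.sin(t)
print("band expected px",proj("top",W(x,0,z+.01)),proj("side",W(x,0,z+.01)))
go(30,60)
E
```

```text
top green [([365.1, 167.0], 22), ([295.1, 181.9], 30)]
top red []
top yellow [([322.1, 167.6], 56)]
top disc [0.571  0.0147] R 0.1262 27
side green [([311.0, 171.0], 7), ([310.7, 177.9], 7), ([362.7, 205.9], 47)]
side red [([312.5, 211.7], 22)]
side yellow [([343.7, 175.5], 315), ([340.0, 197.5], 10)]
side disc [0.5672 0.0118] R 0.1261 28
band expected px [[327.63971884 158.31305223]] [[345.02253463 172.04934439]]
35.0 [ 0.  -0.5 -3.1] [-0.26  0.72  0.04] 0.0351 10.2 0.0001 30.18
40.0 [-0.5 -0.3 -2. ] [-0.18  0.63  0.03] 0.035 10.2 0.0004 30.71
45.0 [-1.2  0.6 -1.4] [-0.19  0.65 -0.01] 0.0351 10.2 0.0002 31.23
50.0 [-0.5  0.4 -2.3] [-0.16  0.72  0.01] 0.0349 10.2 0.0002 31.76
55.0 [-1.1  1.  -2.1] [-0.23  0.74  0.05] 0.0349 10.2 0.0002 32.29
60.0 [-1.6  0.4 -2.3] [-0.26  0.71  0.06] 0.035 10.2 0.0001 32.83
```

```bash
python3 - <<'E'
from lift import *
go(60,90)
im=save("side","side7.png")[0];ims={"side":im,"top":optics.get_image("top")[0]};look(ims)
a=im[80:230,270:420];cv2.imwrite("pics/crop7.png",cv2.resize(a,None,fx=4,fy=4,interpolation=2)[:,:,::-1])
print("upright axis px",((proj("side",[W(-.065,0,h) for h in(.028,.093,.158,.184)])-[270,80])*4).round())
E
```

```text
65.0 [ 0.4 -0.6 -1.7] [-0.17  0.48  0.03] 0.035 10.2 0.0003 33.37
70.0 [-0.3  0.1  0.8] [-0.1   0.15 -0.05] 0.0348 10.2 0.0003 33.92
75.0 [1.  1.  1.3] [-0.02  0.01 -0.02] 0.0349 10.2 0.0001 34.48
80.0 [-0.2  0.7  2.5] [0.01 0.03 0.03] 0.0349 10.3 0.0002 35.06
85.0 [ 0.  -0.2  2.8] [-0.05  0.11  0.01] 0.035 10.3 0.0002 35.65
90.0 [0.  0.8 4.9] [ 0.18 -0.06  0.13] 0.0351 10.4 0.0001 36.25
side green [([310.9, 171.6], 10), ([362.8, 206.7], 52)]
side red [([312.5, 211.7], 22)]
side yellow [([334.6, 184.1], 206)]
side disc [0.5671 0.0114] R 0.1266 29
top green [([364.9, 166.8], 29), ([295.3, 181.6], 29)]
top red []
top yellow []
top disc [0.5699 0.0144] R 0.1272 31
upright axis px [[255. 465.]
 [259. 395.]
 [263. 319.]
 [265. 287.]]
```

View pics/crop7.png

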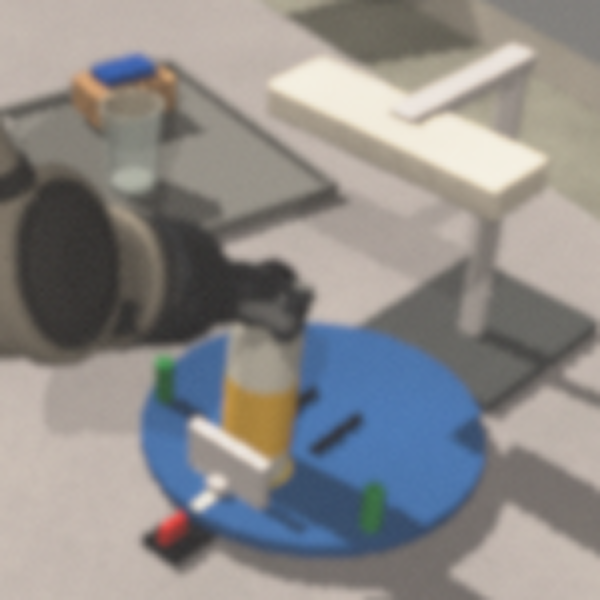

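The bottle stands upright at crop (262,400), against the stop (232,460). The mark (210,495) points at the pointer (172,530), and the lamp and beaker are clear. Now release, back off along the tool and check numerically.

```bash
python3 - <<'E'
from lift import *
command_gripper(.042,20);command_gripper(.066,20);r.hold(.2)
p,q=pose(90);z=Ro.from_quat(q).as_matrix()[:,2]
r.move_straight(p-z*.12,q,.12);s=r.read_state();print(s["contact_force"].round(1),s["time_s"])
r.reach([.30,.30,.30],Q(PSI,0,1))
r.hold(.3)
ims={n:optics.get_image(n)[0] for n in("top","side")};look(ims);cv2.imwrite("pics/end.png",ims["side"][:,:,::-1])
h=cv2.cvtColor(ims["top"],cv2.COLOR_RGB2HSV)[...,2]<45;print("ball top",cents(h,(315,150,350,200))[0])
h=cv2.cvtColor(ims["side"],cv2.COLOR_RGB2HSV)[...,2]<45;print("ball side",cents(h,(320,130,350,175))[0])
print("expect",proj("top",W(-.063,0,.184)),proj("side",W(-.063,0,.184)))
m=masks(ims["side"])["yellow"];p=cv2.findNonZero(m[120:230,290:420].astype(np.uint8))+[290,120]
print("side yellow left/right edges per row:",[(int(v),int(p[p[:,0,1]==v,0,0].min()),int(p[p[:,0,1]==v,0,0].max())) for v in np.unique(p[:,0,1])[::4]])
print(r.read_state()["time_s"])
E
```

```text
[-0.7 -0.  -0.8] 38.3
top green [([364.9, 166.8], 29), ([295.1, 181.5], 29)]
top red [([335.3, 206.4], 33)]
top yellow [([326.6, 181.7], 34)]
top disc [0.569 0.014] R 0.1277 35
side green [([311.0, 174.5], 25), ([362.7, 206.7], 49)]
side red [([312.6, 211.7], 19)]
side yellow [([334.0, 184.1], 200)]
side disc [0.5672 0.0114] R 0.1266 30
ball top [([330.9, 165.1], 113)]
ball side []
expect [[331.22307473 165.08719091]] [[336.80584926 151.41941732]]
side yellow left/right edges per row: [(177, 326, 328), (181, 326, 342), (185, 326, 341), (189, 331, 340), (193, 337, 337)]
41.0667
```

```bash
python3 -c "
from h import *
print(r.finish_job())"
```

```text
the job is handed in; nothing more can be done
None
```

I handed the job in at about 41 s of the 61 s allowed. By my last camera measurements the mark is 2–4 mm off the pointer's line and the bottle stands upright about 2 mm from the stop; `r.finish_job()` returned no verdict.

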